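Show the fuse behind a crossover board to the bench camera with an inspection mirror

TASK

A loudspeaker crossover board stands upright in the vise of the inspection-camera stand, and its glass fuse sits on the rear face where the camera, which looks down just behind the board, cannot see it. Pick up the inspection mirror by its handle and hold it in the air behind the board, below the fuse and about 10 cm from it, angled so that the camera sees the fuse in the mirror. Touch neither the board nor the stand, leave the other things where they are, and finish while still holding the mirror steady at that angle.

Things in the scene. Friction and masses are not known exactly. Their poses are not given: they have to be found in the camera images.
- mirror: Inspection mirror lying loose on its handle, glass up, 0.17 kg. x runs from handle to mirror head, z up. Origin under the black square rubber handle (16 x 16 mm, rounded edges, x = -70 to 55 mm, centre line at z = 8 mm). A steel shaft 13 to 6 mm thick runs on to a swivel at x = 128 mm, which carries the rectangular head centred at x = 165, z = 17 mm. Balance point near x = 18 mm
- mirror_head: The mirror's head: black frame 64 mm (x) by 48 mm (y) by 6 mm, origin at its centre, x along the tool. It sits rolled about x on its stiff swivel, 0.2 to 0.45 rad from the handle's flats (the glass leans to the +y side of mirror), and keeps that angle when carried. Not to be gripped
- glass (a point): Centre of the mirror's reflecting face (glass 58 mm along x by 42 mm along y), 3.4 mm out from the head's centre; z is the outward normal of the glass, x points along the tool away from the handle
- grip (a point): Good place to grip: centre of the handle's section, at x = 15 mm, z = 8 mm of mirror. Fingers close across y, 16 mm wide
- butt (a point): Rear end of the handle, on its centre line, at x = -70 mm, z = 8 mm of mirror
- stand: Fixed inspection-camera stand; origin on the bench under the board's plane, z up, +x out of the board's rear, away from the robot (yaw within 0.3 rad). Base 12 mm high, x = -130 to 40, y = -90 to 160 mm. Vise 50 mm high, x within 33, y within 88 mm. Column 16 mm thick, 380 mm tall at x = -40, y = 135 mm, with a boom to the camera over y = 0. Its -y side and the space behind the board are free
- lens (a point): The camera's lens, at x = -20, y = 0, z = 300 mm of the stand, low end of a black 45 mm barrel, 90 mm long, leaning back. It looks down past the board's top edge towards x = 85, y = 0, z = 60 mm of the stand and frames a space there 140 mm wide (y within 70 mm), 45 to 150 mm behind the board and up to the height of the fuse
- fuse (a point): Middle of the glass fuse (6 mm thick, 30 mm long, along y, in brass clips) on the board's rear face: x = 11.5, z = 112 mm of the stand. The board, 110 mm wide, 3 mm thick, stands at x = 0 from z = 32 to 147 mm, clamped with the fuse anywhere from y = -30 to 30 mm; coils on its front reach x = -27 mm, the clips on its rear x = 14 mm
- aim (a point): Only a computed point, nothing is there: on the straight line from lens to fuse, 72 % of the way from the lens. With the mirror about 100 mm from the fuse, the camera sees the fuse near the centre of the glass when the normal of the glass, drawn from its centre, passes through this point: it then halves the angle between the directions to lens and fuse
- screwdriver: Black-handled screwdriver 190 mm long lying on the bench beside the mirror, about 85 mm from it; leave alone
- tape: Roll of black tape, 68 mm across, 18 mm high, near the mirror's head; leave alone
- tweeter: Black tweeter unit, 82 mm across, 32 mm high, behind the stand on its +y side; leave alone
- glue: Small glue bottle, 34 mm across, 105 mm tall, beyond the camera column; leave alone
- spray: Black and red spray can, 52 mm across, 184 mm tall, at the robot's left; leave alone
- drill: Grey cordless drill lying on its side, 60 mm high, at the far left; leave alone
- woofer: Black woofer unit lying face up, 166 mm across, 70 mm high, at the far right; leave alone

How it is judged:
By the outcome, as a careful person would: the job done as asked, in the order asked, and still so for the second after the job is handed in, while the arm keeps its last pose, push and grip.
It also fails if it takes over 38 s, if anything falls off the work surface, if the arm or the gripper's body presses on something with over 40 N, if the wrist force passes 120 N, or if a joint passes its speed limit or range.

ROBOT

A 6-joint arm with a two-finger parallel gripper is mounted at the origin on the work surface. World frame = base frame: x ahead of the robot, y to its left, z up, the work surface at z = 0. Lengths are in m, angles in rad, forces in N, time in s.
With the tool pointing down it reaches from about 0.35 to 0.975 m from the base axis. Payload 4.9 kg.
Tool frame: the origin (TCP) lies on the mounting face of the last link; the fingertips stand 173 mm ahead of it and the grasp point (between the pads) lies 155 mm ahead of it; z points along the fingers, y is the direction in which the jaws open and shut (so a half turn about z gives the same grasp; the last joint's range is limited). The gripper opens to 85 mm and grips with 20 to 120 N. Pads are 22 mm wide; open, the fingers measure 114 mm over their backs; the gripper's body (76 mm by 85 mm) begins 54 mm behind the grasp point. The pads swing forward as they close: fully open they stand 13 mm farther back than shut.
Start: joints at [1.145, 0.053, 1.613, -0, 1.476, -0.119], TCP at [0.189, 0.596, 0.405] pointing down, gripper open.
Joint ranges: [-3.01, 3.01], [-1.01, 2.22], [0.06, 2.58], [-1.02, 4.17], [0.09, 2.62], [-3.14, 3.14]. Speed limits (rad/s): [2.57, 2.57, 3.14, 3.14, 3.14, 3.14].

INTERFACE

Orientations are given as a rotation vector (axis times angle).
In Python, from station import ctrl gives the robot as it stands. The module is installed in compiled form; this text tells all that it offers.
- The arm moves only by the tool jog_arm, never from a script. Its argument "steps" is a list of rows, each a list of 2 entries, a list of its own where there are three numbers: the shift along the tool's x, y, z in cm, then the turn, a rotation vector about the tool's x, y, z in degrees. In form: [[[tx, ty, tz], [rx, ry, rz]], ...]. A call has 1 to 8 rows; each row shifts and turns the pose as measured when the row begins, along the tool's axes as they then stand; what a row does not reach is not made up. A row lasts 1/10 s, in which the tool goes at most 50 mm and 8.59 degrees, less where a joint would pass 70% of its speed; a pose out of reach is approached as far as the arm can. A call is refused whole if a number of a shift passes 5 or a number of a turn 8.59, either way. A call with a gripper value outside its range is refused whole. "fingers" is the gripper command: -1 is shut, 1 is fully open, values between are in proportion, set as the call begins (left out, the last holds). The fingers move at their own pace and stop on an object; "grip_force" is the grip in N (left out, the last holds). Time passes only in rows, so rows that do not move let the fingers close. It gives the time, the measured TCP pose, the force and the opening at its end, in the units of the state.
- ctrl.get_obs(): the state, without advancing time (a new reading comes with each control period).
- ctrl.get_image(name): name is "scene" or "top" or "wrist"; returns the picture (384x512x3 uint8, red, green, blue); there is no depth.
- ctrl.camera_info(name): a dict with "K" (3x3 intrinsics, pixels), "camera_from_world" (4x4, takes a point from world to camera coordinates). Camera axes: x right, y up, looking along -z (the intrinsics and any distortion apply to the point x, -y, -z); pixel columns grow to the right and rows downward; lengths in m; the calibration is good to about 2 mm. A picture is of the moment at which its call begins: read the wrist's pose just before it. camera_info takes no time and is no camera call; for the wrist camera it gives the pose at the moment of the call.
- ctrl.finish_job(): hands the job in, once; it reports no verdict.
The state is a dict: "t": time; "q": joint angles; "dq": joint speeds; "effort": joint torques, N m; "tool_pos": TCP position; "tool_rot": TCP orientation; "contact_force": force on the tool from outside, world axes, zero at the start; "wrist_torque": the same for the moment, N m; "opening": finger opening in m.
Only numpy, scipy, OpenCV 4.12 (cv2) and the standard library are available. Lean on these libraries where they do the work, as an engineer would, in place of code of your own. Each camera call takes 0.05 s, during which the arm holds its last target.

## Working session

There is one attempt and no reset: what is moved stays moved. The work goes in short steps, Python scripts to look and compute and a tool call to move; the robot and the scene stay as the last step left them, time stands still between calls to the robot, and variables do not carry over. Pictures are saved under pics/ and viewed, and the job is handed in when it is done.

Besides the shell and the picture viewer there is one more tool, called by a JSON object that holds its "op" and its "data", one argument or row to a line. jog_arm: Moves the arm, as the interface text tells. Its arguments: {"type":"object","properties":{"steps":{"type":"array","items":{"type":"array"}},"fingers":{"type":"number"},"grip_force":{"type":"number"}},"required":["steps"]}

```bash
mkdir -p pics; python3 - <<'E'
from station import ctrl
import cv2
o=ctrl.get_obs()
print({k:o[k] for k in o})
for n in ["scene","top","wrist"]:
    im=ctrl.get_image(n); cv2.imwrite(f"pics/{n}0.png",cv2.cvtColor(im,cv2.COLOR_RGB2BGR))
    print(n,ctrl.camera_info(n))
E
```

```text
{'t': 0.0, 'q': array([ 1.14499452e+00,  5.33790089e-02,  1.61430618e+00,  1.40041116e-05,
        1.47600154e+00, -1.19011878e-01]), 'dq': array([ 6.72017433e-04,  8.26609935e-04, -4.53028614e-04, -1.41786927e-04,
       -6.80613156e-05,  8.19060683e-04]), 'effort': array([ 1.69310515e-03, -3.93677080e+01, -3.70182288e+01,  2.84431763e-05,
        7.04649225e-03, -4.49773125e-06]), 'tool_pos': array([0.18864371, 0.59556981, 0.40344164]), 'tool_rot': array([-0.47993054, -3.10413225,  0.00316159]), 'contact_force': array([ 0.38880978, -1.4102111 , -0.20317533]), 'wrist_torque': array([-0.04173327,  0.02821972,  0.02324194]), 'opening': 0.08534254741780548}
scene {'K': array([[447.32360489,   0.        , 244.98192047],
       [  0.        , 447.32360489, 191.13279307],
       [  0.        ,   0.        ,   1.        ]]), 'camera_from_world': array([[-0.12714364,  0.99174409, -0.0166781 ,  0.07117564],
       [-0.57109014, -0.05944637,  0.81873206,  0.14722785],
       [ 0.81098123,  0.11362128,  0.5739335 , -1.82484845],
       [ 0.        ,  0.        ,  0.        ,  1.        ]])}
to
[... 163 characters left out ...]
'camera_from_world': array([[ 0.0285606 , -0.99951106, -0.01272546,  0.02828912],
       [ 0.98583021,  0.02605991,  0.16570964, -0.57786304],
       [-0.16529699, -0.01727791,  0.98609248, -1.50065958],
       [ 0.        ,  0.        ,  0.        ,  1.        ]])}
wrist {'K': array([[267.34952299,   0.        , 249.99680905],
       [  0.        , 267.34952299, 194.77667648],
       [  0.        ,   0.        ,   1.        ]]), 'camera_from_world': array([[ 0.30251109,  0.95314474, -0.00146547, -0.62394684],
       [-0.90742784,  0.28753022, -0.30643285,  0.0400393 ],
       [-0.29165349,  0.09402914,  0.95189115, -0.3796705 ],
       [ 0.        ,  0.        ,  0.        ,  1.        ]])}
```

View pics/scene0.png

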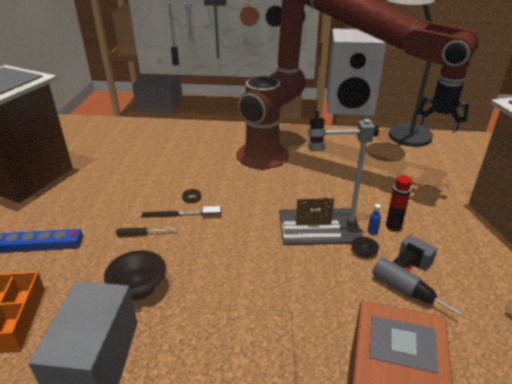

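View pics/top0.png

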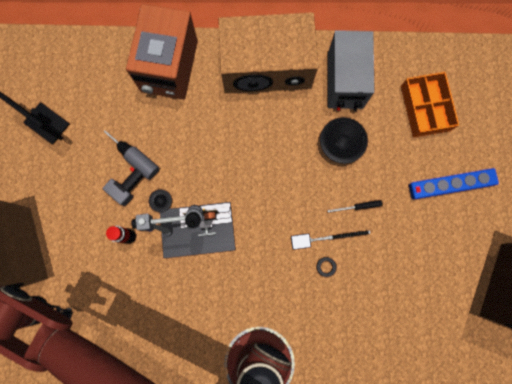

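View pics/wrist0.png

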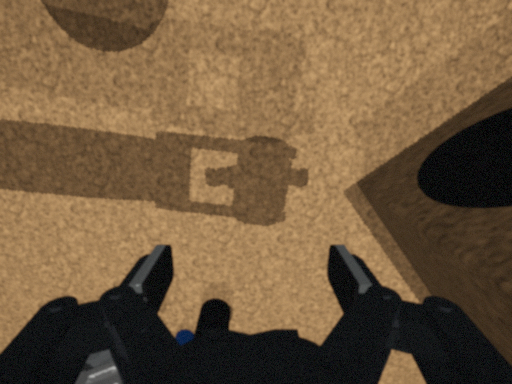

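The scene view shows the stand at about (320,225) px. The top view shows the mirror with its head at about (301,241) and its handle end at about (368,233). Next I zoom in and measure.

```bash
cat > h.py <<'E'
import numpy as np, cv2
from station import ctrl
from scipy.spatial.transform import Rotation as R
def ray(ci,u,v):
    K=ci["K"];T=ci["camera_from_world"]
    d=np.array([(u-K[0,2])/K[0,0],-(v-K[1,2])/K[1,1],-1.])
    Rc=T[:3,:3];return -Rc.T@T[:3,3],Rc.T@d
def onz(n,u,v,z,ci=None):
    c,d=ray(ci or ctrl.camera_info(n),u,v);return c+d*(z-c[2])/d[2]
def proj(n,p,ci=None):
    ci=ci or ctrl.camera_info(n);T=ci["camera_from_world"];q=T[:3,:3]@np.array(p)+T[:3,3]
    return ci["K"][0,0]*q[0]/-q[2]+ci["K"][0,2], ci["K"][1,1]*-q[1]/-q[2]+ci["K"][1,2]
def tri(a,b):
    (c1,d1),(c2,d2)=a,b
    A=np.stack([d1,-d2],1);s=np.linalg.lstsq(A,c2-c1,rcond=None)[0]
    p,q=c1+s[0]*d1,c2+s[1]*d2;return (p+q)/2,np.linalg.norm(p-q)
def crop(im,x0,x1,y0,y1,k,name):
    cv2.imwrite(name,cv2.resize(cv2.cvtColor(im[y0:y1,x0:x1],cv2.COLOR_RGB2BGR),None,fx=k,fy=k,interpolation=cv2.INTER_CUBIC))
E
python3 - <<'E'
import cv2
from h import *
t=cv2.imread("pics/top0.png")[:,:,::-1];s=cv2.imread("pics/scene0.png")[:,:,::-1]
crop(t,130,250,190,265,6.5,"pics/t_st.png");crop(t,280,400,190,280,6.5,"pics/t_mi.png")
crop(s,270,400,110,260,4,"pics/s_st.png")
crop(s,100,230,180,250,6,"pics/s_mi.png")
E
```

```text
(no output)
```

View pics/t_st.png

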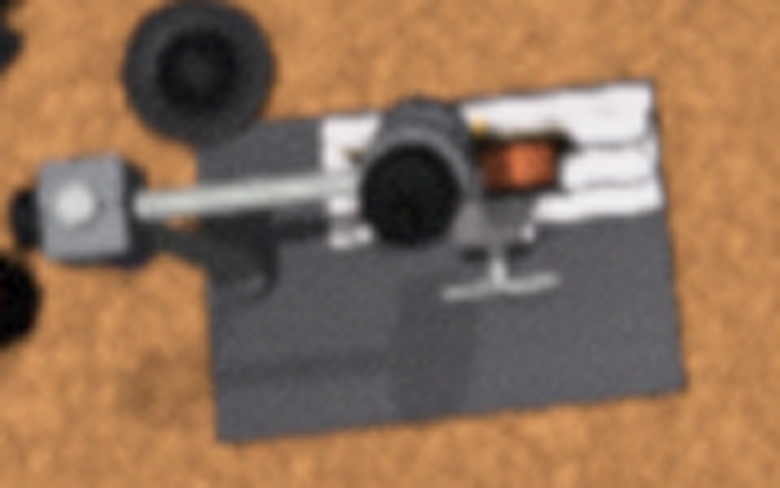

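View pics/t_mi.png

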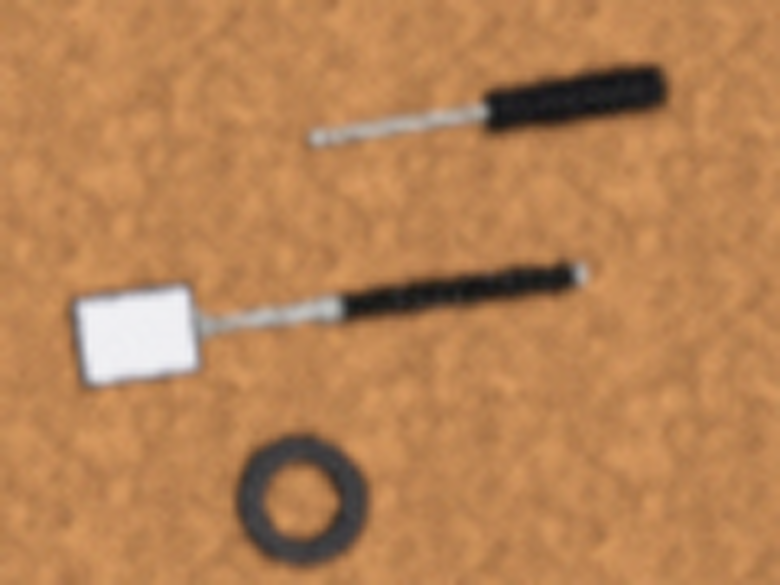

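View pics/s_st.png

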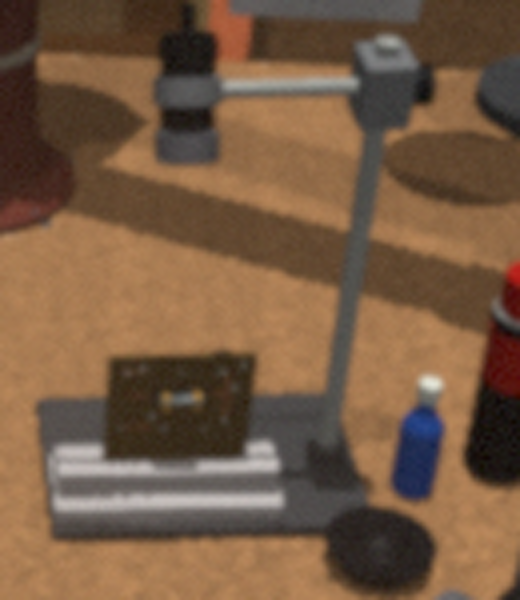

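View pics/s_mi.png

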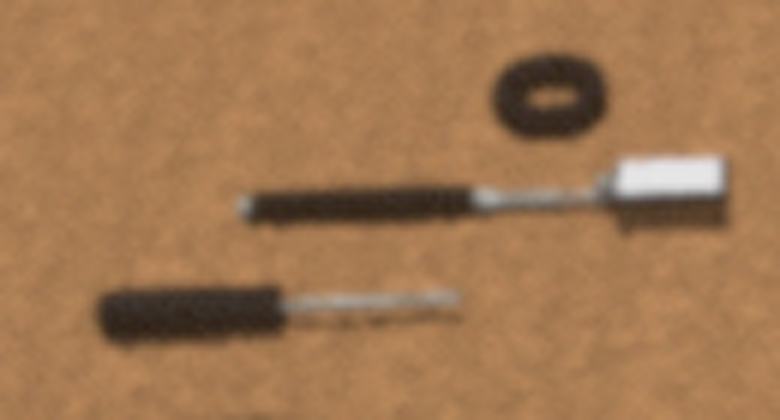

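Fuse is at about (182,400) in the scene crop. In the top crop, the base front corners are at (685,390) and (220,440), the handle runs from (340,307) to (585,272), and the head corners are clear. I turn these into world points.

```bash
python3 - <<'E'
from h import *
np.set_printoptions(precision=4,suppress=True)
P=lambda u,v:(130+(u+.5)/6.5-.5,190+(v+.5)/6.5-.5)
M=lambda u,v:(280+(u+.5)/6.5-.5,190+(v+.5)/6.5-.5)
S=lambda u,v:(270+(u+.5)/4-.5,110+(v+.5)/4-.5)
S2=lambda u,v:(100+(u+.5)/6-.5,180+(v+.5)/6-.5)
a=onz("top",*P(685,390),.012);b=onz("top",*P(220,440),.012);c=onz("top",*P(650,84),.05)
print("base",a,b,"len",np.linalg.norm(a-b),c)
ey=(b-a)/np.linalg.norm(b-a);ex=np.array([ey[1],-ey[0],0])
yaw=np.arctan2(ex[1],ex[0]);print("yaw",yaw)
o=(a+b)/2-.035*ey+.130*ex;o[2]=0;print("origin",o)
# scene checks
for n,f,pts in (("scene",S,{"base -y rear":((52,538),(.04,-.09,.012)),"base +y":((362,488),None),"front -y":((38,402),(-.13,-.09,.012))}),):
  for k,(uv,l) in pts.items():
    w=onz(n,*f(*uv),.012);d=w-o;print(k,d@ex,d@ey)
Rs=np.stack([ex,ey,[0,0,1]],1)
# fuse: plane x=.0115 stand
cc,d=ray(ctrl.camera_info("scene"),*S(182,400))
l=(.0115-(cc-o)@ex)/(d@ex);w=cc+l*d;print("fuse stand",Rs.T@(w-o))
for uv in ((112,356),(252,356),(105,455),(248,460)):
  cc,d=ray(ctrl.camera_info("scene"),*S(*uv));l=(.0015-(cc-o)@ex)/(d@ex);print("board",Rs.T@(cc+l*d-o))
# lens: proj
for p in ((-.02,0,.3),(-.04,.135,.38)):
  w=o+Rs@np.array(p);u,v=proj("scene",w);print("scenecrop",(u-270)*4,(v-110)*4,end=" ");u,v=proj("top",w);print("topcrop",(u-130)*6.5,(v-190)*6.5,w)
bt=onz("top",*M(585,272),.008);fr=onz("top",*M(340,307),.008);print("mirror",bt,fr,np.linalg.norm(bt-fr))
hc=[onz("top",*M(*q),.017) for q in((75,297),(187,287),(200,370),(87,385))];h=sum(hc)/4;print("head",h,[np.linalg.norm(hc[i]-hc[i-1]) for i in range(4)])
bs=onz("scene",*S2(243,207),.008);hs=onz("scene",*S2(670,180),.018);print("scene butt, head",bs,hs)
mx=(h-bt)[:2];print(np.linalg.norm(mx),"dir deg",np.degrees(np.arctan2(mx[1],mx[0])),np.degrees(np.arctan2(*(fr-bt)[1::-1])), "grip", bt[:2]+.085*mx/np.linalg.norm(mx))
E
```

```text
base [0.3709 0.0918 0.012 ] [0.3379 0.3366 0.012 ] len 0.24695614008679923 [0.5284 0.1139 0.05  ]
yaw 0.1343898938878102
origin [0.4879 0.1969 0.    ]
base -y rear 0.04620387772016398 -0.08994414208400522
base +y -0.005964727906316485 0.1572427490830542
front -y -0.12389353803267623 -0.08880181100579938
fuse stand [0.0115 0.0061 0.1155]
board [ 0.0015 -0.0467  0.1499]
board [0.0015 0.0567 0.1476]
board [ 0.0015 -0.0473  0.0559]
board [0.0015 0.0631 0.0485]
scenecrop 185.0180018524345 161.51109015863824 topcrop 425.66866603768875 134.8593059542818 [0.4681 0.1943 0.3   ]
scenecrop 387.69766822766746 41.20027286163702 topcrop 76.0849487229309 195.07800221328608 [0.4302 0.3254 0.38  ]
mirror [ 0.4463 -0.3709  0.008 ] [ 0.4242 -0.241   0.008 ] 0.13176757376636453
head [ 0.4061 -0.1328  0.017 ] [np.float64(0.046506507955330845), np.float64(0.059478465525934845), np.float64(0.04398197319321853), np.float64(0.06004667167693487)]
scene butt, head [ 0.4429 -0.3703  0.008 ] [ 0.4059 -0.1335  0.018 ]
0.24146375639096931 dir deg 99.59459250655785 99.6773146385488 grip [ 0.4321 -0.2871]
```

The measurements agree: the base is 247 mm long (250 given), the fuse z is 115 (112), and the lens and column tops project where they should. In stand coordinates the fuse y is about 5 mm. The mirror points at 99.6° and the stand's y axis at 97.7°, so they are nearly parallel. Next I plan the transit rows.

```bash
cat >> h.py <<'E'
def down(deg):
    a=np.radians(deg);x=np.array([np.cos(a),np.sin(a),0]);z=np.array([0,0,-1.]);return np.stack([x,np.cross(z,x),z],1)
def plan(wps,start=None,step=.04,dmax=7.5):
    if start is None:
        o=ctrl.get_obs();start=(o["tool_pos"],R.from_rotvec(o["tool_rot"]))
    p,r=start;p=np.array(p);rows=[]
    for tp,tr in wps:
        tp=np.array(tp);tr=R.from_matrix(tr) if not isinstance(tr,R) else tr
        w=(r.inv()*tr).as_rotvec(degrees=True)
        n=int(max(np.ceil(np.linalg.norm(tp-p)/step),np.ceil(np.linalg.norm(w)/dmax),1))
        for i in range(n):
            f0=r*R.from_rotvec(w*i/n,degrees=True)
            rows.append([[round(float(v),2) for v in f0.inv().apply((tp-p)/n)*100],[round(float(v),1) for v in w/n]])
        p,r=tp,tr
    for i in range(0,len(rows),8): print(rows[i:i+8])
def state():
    o=ctrl.get_obs();r=R.from_rotvec(o["tool_rot"]).as_matrix()
    print("t",round(o["t"],2),"p",o["tool_pos"].round(4),"x",r[:,0].round(3),"z",r[:,2].round(3),"F",o["contact_force"].round(1),"op",round(o["opening"],4),"q",o["q"].round(2))
E
python3 - <<'E'
from h import *
plan([((.24,.42,.54),down(148)),((.33,.1,.54),down(120)),((.425,-.25,.36),down(99.6))])
E
```

```text
[[[-1.7, -2.54, -2.27], [-0.0, 0.0, 2.4]], [[-1.8, -2.46, -2.27], [-0.0, 0.0, 2.4]], [[-1.91, -2.38, -2.27], [-0.0, 0.0, 2.4]], [[-2.0, -2.3, -2.27], [-0.0, 0.0, 2.4]], [[-2.1, -2.21, -2.27], [-0.0, 0.0, 2.4]], [[-2.19, -2.12, -2.27], [-0.0, 0.0, 2.4]], [[-2.73, -2.49, 0.0], [0.0, 0.0, 3.1]], [[-2.86, -2.33, 0.0], [0.0, 0.0, 3.1]]]
[[[-2.99, -2.17, 0.0], [0.0, 0.0, 3.1]], [[-3.1, -2.01, 0.0], [0.0, 0.0, 3.1]], [[-3.2, -1.84, 0.0], [0.0, 0.0, 3.1]], [[-3.3, -1.66, 0.0], [0.0, 0.0, 3.1]], [[-3.38, -1.48, 0.0], [0.0, 0.0, 3.1]], [[-3.46, -1.29, 0.0], [0.0, 0.0, 3.1]], [[-3.52, -1.1, 0.0], [0.0, 0.0, 3.1]], [[-3.19, -0.84, 1.64], [0.0, 0.0, 1.9]]]
[[[-3.21, -0.74, 1.64], [0.0, 0.0, 1.9]], [[-3.24, -0.64, 1.64], [0.0, 0.0, 1.9]], [[-3.25, -0.53, 1.64], [0.0, 0.0, 1.9]], [[-3.27, -0.42, 1.64], [0.0, 0.0, 1.9]], [[-3.28, -0.32, 1.64], [0.0, 0.0, 1.9]], [[-3.29, -0.21, 1.64], [0.0, 0.0, 1.9]], [[-3.3, -0.11, 1.64], [0.0, 0.0, 1.9]], [[-3.3, 0.0, 1.64], [0.0, 0.0, 1.9]]]
[[[-3.3, 0.11, 1.64], [0.0, 0.0, 1.9]], [[-3.29, 0.21, 1.64], [0.0, 0.0, 1.9]]]
```

{"op": "jog_arm", "data": {
  "steps": [
    [[-1.7,-2.5,-2.3],[0,0,2.4]],
    [[-1.8,-2.5,-2.3],[0,0,2.4]],
    [[-1.9,-2.4,-2.3],[0,0,2.4]],
    [[-2.0,-2.3,-2.3],[0,0,2.4]],
    [[-2.1,-2.2,-2.3],[0,0,2.4]],
    [[-2.2,-2.1,-2.3],[0,0,2.4]],
    [[-2.7,-2.5,0],[0,0,3]],
    [[-2.9,-2.3,0],[0,0,3]]
  ]
}}

```text
t: 0.95
tool_pos: [0.2598, 0.3434, 0.5428]
tool_rot: [1.033, 2.967, -0.019]
contact_force: [0.4, -0.6, 0.3]
opening: 0.0853
```

{"op": "jog_arm", "data": {
  "steps": [
    [[-3.0,-2.2,0],[0,0,3]],
    [[-3.1,-2.0,0],[0,0,3]],
    [[-3.2,-1.8,0],[0,0,3]],
    [[-3.3,-1.7,0],[0,0,3]],
    [[-3.4,-1.5,0],[0,0,3]],
    [[-3.5,-1.3,0],[0,0,3]],
    [[-3.5,-1.1,0],[0,0,3]],
    [[-3.2,-0.8,1.6],[0,0,2]]
  ]
}}

```text
t: 1.75
tool_pos: [0.3372, 0.0503, 0.531]
tool_rot: [1.617, 2.682, -0.011]
contact_force: [1.1, -0.7, 0.3]
opening: 0.0854
```

{"op": "jog_arm", "data": {
  "steps": [
    [[-3.2,-0.7,1.6],[0,0,2]],
    [[-3.2,-0.6,1.6],[0,0,2]],
    [[-3.2,-0.5,1.6],[0,0,2]],
    [[-3.3,-0.4,1.6],[0,0,2]],
    [[-3.3,-0.3,1.6],[0,0,2]],
    [[-3.3,-0.2,1.6],[0,0,2]],
    [[-3.3,-0.1,1.6],[0,0,2]],
    [[-3.3,0,1.6],[0,0,2]]
  ]
}}

```text
t: 2.55
tool_pos: [0.4017, -0.2178, 0.4006]
tool_rot: [1.992, 2.411, -0.004]
contact_force: [1.1, -0.4, 0.6]
opening: 0.0857
```

```bash
python3 - <<'E'
from h import *
import pickle
state()
ci=ctrl.camera_info("wrist");im=ctrl.get_image("wrist");crop(im,0,512,0,384,1.5,"pics/w1.png");pickle.dump((ci,im),open("w1.pkl","wb"))
print(ray(ci,250,195)[0])
for p in ((.4061,-.1328,.017),(.4311,-.281,.008)): print(np.array(proj("wrist",p,ci)))
E
```

```text
t 2.55 p [ 0.4017 -0.2178  0.4006] x [-0.189  0.982 -0.013] z [ 0.009 -0.011 -1.   ] F [ 1.1 -0.4  0.6] op 0.0857 q [-0.66 -0.37  2.   -0.    1.5  -0.85]
[ 0.38795152 -0.14129403  0.36866405]
[263.91418418 100.62247996]
[259.5256427 210.393553 ]
```

View pics/w1.png

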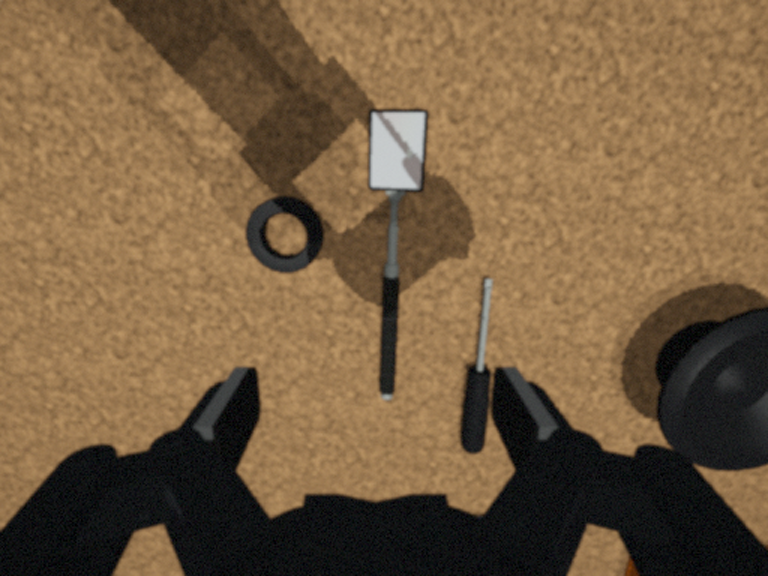

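Wrist view: the mirror handle runs from (388,395) to (391,276) and the head is centred near (397,150). The screwdriver is well off to the right at x≈480. I refine the grip position from this view.

```bash
python3 - <<'E'
from h import *
import pickle
ci,im=pickle.load(open("w1.pkl","rb"))
W=lambda u,v:((u+.5)/1.5-.5,(v+.5)/1.5-.5)
b=onz(0,*W(387.5,392),.008,ci);f=onz(0,*W(391,277),.008,ci);h=onz(0,*W(398,150),.017,ci)
hc=[onz(0,*W(*q),.017,ci) for q in((370,111),(427,111),(424,190),(370,189))]
print(b,f,h,np.linalg.norm(f-b),sum(hc)/4,[np.linalg.norm(hc[i]-hc[i-1]) for i in range(4)])
d=(f-b)/np.linalg.norm(f-b);print(np.degrees(np.arctan2(d[1],d[0])),"grip",f-.04*d,b+.085*d)
g=(f-.04*d+b+.085*d)/2
plan([((g[0],g[1],.25),down(99.6)),((g[0],g[1],.180),down(99.6))],step=.03)
E
```

```text
[ 0.44597423 -0.36458533  0.008     ] [ 0.4246254  -0.24235896  0.008     ] [ 0.40743681 -0.1316033   0.017     ] 0.12407682531323666 [ 0.40745503 -0.13271587  0.017     ] [np.float64(0.06080499235980754), np.float64(0.04580203289305059), np.float64(0.06168077471113252), np.float64(0.046044489560187724)]
99.90769452062777 grip [ 0.43150786 -0.28176241  0.008     ] [ 0.43134902 -0.280853    0.008     ]
[[[-1.05, 0.29, 2.47], [0.0, 0.1, 0.2]], [[-1.06, 0.3, 2.46], [0.0, 0.1, 0.2]], [[-1.06, 0.3, 2.46], [0.0, 0.1, 0.2]], [[-1.07, 0.31, 2.46], [0.0, 0.1, 0.2]], [[-1.07, 0.31, 2.46], [0.0, 0.1, 0.2]], [[-1.07, 0.32, 2.45], [0.0, 0.1, 0.2]], [[0.0, 0.0, 2.33], [0.0, 0.0, 0.0]], [[0.0, 0.0, 2.33], [0.0, 0.0, 0.0]]]
[[[0.0, 0.0, 2.33], [0.0, 0.0, 0.0]]]
```

{"op": "jog_arm", "data": {
  "steps": [
    [[-1.1,0.3,2.5],[0,0.1,0.2]],
    [[-1.1,0.3,2.5],[0,0.1,0.2]],
    [[-1.1,0.3,2.5],[0,0.1,0.2]],
    [[-1.1,0.3,2.5],[0,0.1,0.2]],
    [[-1.1,0.3,2.5],[0,0.1,0.2]],
    [[-1.0,0.3,2.4],[0,0.1,0.2]],
    [[0,0,0.5],[0,0,0]]
  ],
  "fingers": 0.1
}}

```text
t: 3.3
tool_pos: [0.4313, -0.2868, 0.2364]
tool_rot: [-2.037, -2.392, -0.003]
contact_force: [0.0, -0.7, 0.4]
opening: 0.0471
```

```bash
python3 - <<'E'
from h import *
import pickle
state()
ci=ctrl.camera_info("wrist");im=ctrl.get_image("wrist");crop(im,0,512,0,384,1.5,"pics/w2.png");pickle.dump((ci,im),open("w2.pkl","wb"))
plan([((.4314,-.2813,.178),down(99.7))],step=.03)
E
```

```text
t 3.3 p [ 0.4313 -0.2868  0.2364] x [-0.159  0.987  0.001] z [ 0.001  0.001 -1.   ] F [ 0.  -0.7  0.4] op 0.0471 q [-0.73 -0.03  2.    0.    1.18 -0.89]
[[[0.25, 0.04, 2.94], [0.0, -0.0, -0.3]], [[0.25, 0.05, 2.94], [0.0, -0.0, -0.3]]]
```

View pics/w2.png

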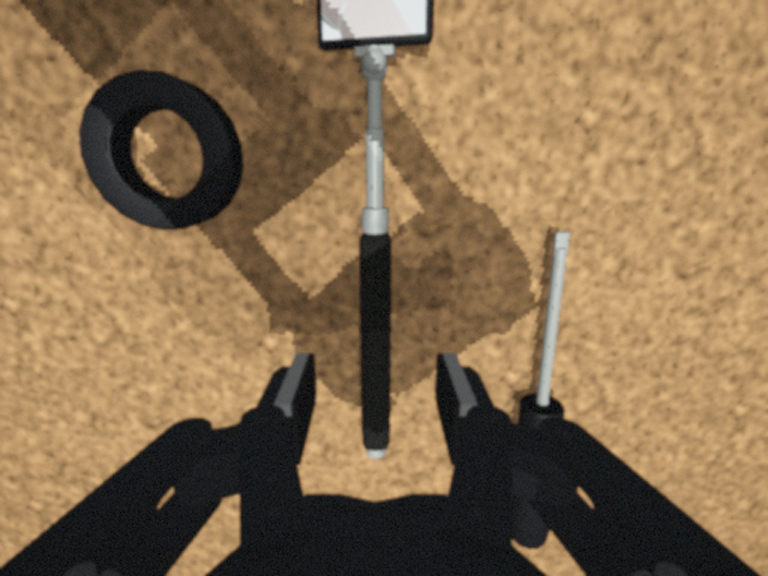

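The handle at column 375 is centred between the pads (about 305 and 447). I descend and grip.

{"op": "jog_arm", "data": {
  "steps": [
    [[0.3,0,2.0],[0,0,-0.3]],
    [[0.2,0,2.0],[0,0,-0.3]],
    [[0,0,1.5],[0,0,0]],
    [[0,0,0.3],[0,0,0]]
  ]
}}

```text
t: 3.75
tool_pos: [0.432, -0.2814, 0.1822]
tool_rot: [2.017, 2.399, 0.003]
contact_force: [-0.8, 0.8, -0.4]
opening: 0.0467
```

```bash
python3 - <<'E'
from h import *
state()
E
```

```text
t 3.75 p [ 0.432  -0.2814  0.1822] x [-0.171  0.985 -0.004] z [ 0.007 -0.003 -1.   ] F [-0.8  0.8 -0.4] op 0.0467 q [-0.72  0.05  2.02  0.    1.06 -0.9 ]
```

{"op": "jog_arm", "data": {
  "steps": [
    [[0,0,0.3],[0,0,0]],
    [[0,0,0.2],[0,0,0]],
    [[0,0,0],[0,0,0]],
    [[0,0,0],[0,0,0]],
    [[0,0,0],[0,0,0]],
    [[0,0,0],[0,0,0]],
    [[0,0,0],[0,0,0]]
  ],
  "fingers": -1,
  "grip_force": 60
}}

```text
t: 4.45
tool_pos: [0.4329, -0.282, 0.1799]
tool_rot: [2.015, 2.396, 0.003]
contact_force: [0.1, 1.2, -2.7]
opening: 0.0142
```

```bash
python3 - <<'E'
from h import *
import pickle
state()
E
```

```text
t 4.45 p [ 0.4329 -0.282   0.1799] x [-0.172  0.985 -0.008] z [ 0.01  -0.006 -1.   ] F [ 0.1  1.2 -2.7] op 0.0142 q [-0.72  0.05  2.02  0.    1.06 -0.9 ]
```

Gripped, with the opening at 14 mm. I lift and check.

{"op": "jog_arm", "data": {
  "steps": [
    [[0,0,-1],[0,0,0]],
    [[0,0,-2],[0,0,0]],
    [[0,0,-3],[0,0,0]],
    [[0,0,-3],[0,0,0]],
    [[0,0,-3],[0,0,0]],
    [[0,0,-2],[0,0,0]],
    [[0,0,0],[0,0,0]],
    [[0,0,0],[0,0,0]]
  ]
}}

```text
t: 5.25
tool_pos: [0.4306, -0.2804, 0.3277]
tool_rot: [2.015, 2.396, 0.003]
contact_force: [0.4, -0.3, -2.5]
opening: 0.014
```

```bash
python3 - <<'E'
from h import *
import pickle
state()
D={}
for n in("wrist","top","scene"):
    ci=ctrl.camera_info(n);im=ctrl.get_image(n);D[n]=(ci,im)
pickle.dump(D,open("l3.pkl","wb"))
crop(D["wrist"][1],0,512,0,384,1.5,"pics/w3.png")
crop(D["scene"][1],100,260,120,240,5,"pics/s3.png")
crop(D["top"][1],270,400,200,290,6,"pics/t3.png")
E
```

```text
t 5.25 p [ 0.4306 -0.2804  0.3277] x [-0.171  0.985 -0.007] z [ 0.009 -0.006 -1.   ] F [ 0.4 -0.3 -2.5] op 0.014 q [-0.72 -0.16  1.95  0.    1.34 -0.9 ]
```

View pics/w3.png

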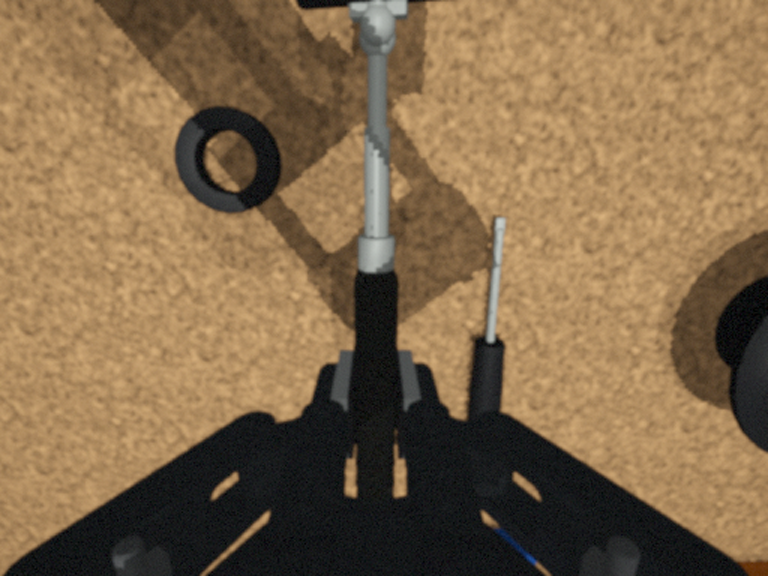

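View pics/s3.png

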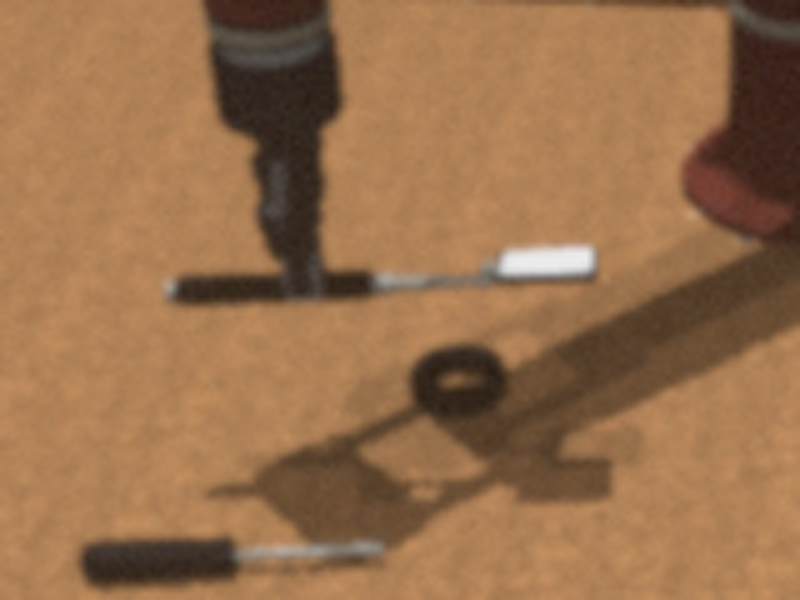

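View pics/t3.png

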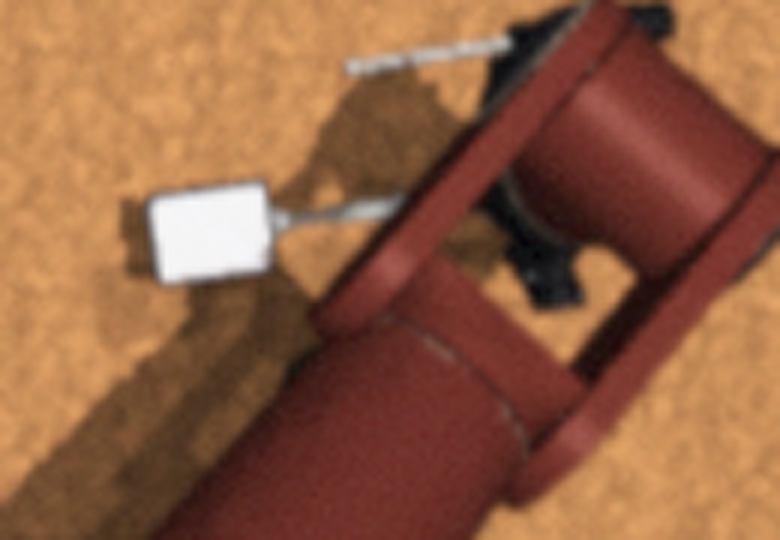

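The mirror is held level and nothing else moved. Next I find the head's roll on its swivel from the apparent glass area in the scene, top and wrist views (area = f²·A·|n·r|/Z³).

```bash
python3 - <<'E'
from h import *
import pickle
D=pickle.load(open("l3.pkl","rb"));w1=pickle.load(open("w1.pkl","rb"))
im0={n:cv2.imread(f"pics/{n}0.png")[:,:,::-1] for n in("top","scene")}
T={n:D[n][0] for n in D}
jobs=[("t0",T["top"],im0["top"],(288,228,314,254),.02),("s0",T["scene"],im0["scene"],(196,200,226,222),.02),
("t3",D["top"][0],D["top"][1],(290,228,318,252),.165),("s3",D["scene"][0],D["scene"][1],(194,163,224,180),.165),("w1",w1[0],w1[1],(240,68,292,132),.02)]
ax=np.array([np.cos(np.radians(99.7)),np.sin(np.radians(99.7)),0]);ym=np.cross([0,0,1],ax)
for nm,ci,im,(x0,y0,x1,y1),z in jobs:
    g=cv2.resize(im[y0:y1,x0:x1],None,fx=10,fy=10,interpolation=cv2.INTER_CUBIC)
    b=g[:,:,2].astype(float)
    lo,hi=np.percentile(b,5),np.percentile(b,99)
    for fr in(.5,):
        m=(b>70+(hi-70)*fr).astype(np.uint8)
        n,l,st,c=cv2.connectedComponentsWithStats(m);i=1+st[1:,4].argmax()
        cnt=max(cv2.findContours((l==i).astype(np.uint8),0,1)[0],key=cv2.contourArea)
        hull=cv2.contourArea(cv2.convexHull(cnt));A=hull/100
        u,v=(c[i]+.5)/10-.5+[x0,y0]
        p=onz(0,u,v,z,ci);C,_=ray(ci,u,v);r=p-C;Z=-(ci["camera_from_world"][:3,:3]@p+ci["camera_from_world"][:3,3])[2]
        nr=A*Z**3/(ci["K"][0,0]**2*.058*.042)
        f=lambda a:-(np.cos(a)*r[2]+np.sin(a)*(ym@r))
        s=np.linspace(-.3,.9,1201);fv=np.array([f(a) for a in s])
        cand=s[np.where(np.diff(np.sign(fv-nr)))[0]]
        print(nm,"lo/hi",lo,hi,"A px",A,(u,v),p.round(4),"n.r",nr/np.linalg.norm(r),"max",fv.max()/np.linalg.norm(r),"phi",cand, (cv2.minAreaRect(cnt)[1]))
E
```

```text
t0 lo/hi 76.0 243.0 A px 228.62 (np.float64(300.74185598512025), np.float64(241.10540055799123)) [ 0.4058 -0.1327  0.02  ] n.r 1.0854776882148311 max 0.9946121543226223 phi [] (132.3917999267578, 180.64524841308594)
s0 lo/hi 44.0 230.0 A px 104.695 (np.float64(211.061664583133), np.float64(208.7853303202231)) [ 0.4042 -0.1344  0.02  ] n.r 0.4820648909289003 max 0.8111462374361595 phi [0.144] (61.42511749267578, 181.0988311767578)
t3 lo/hi 37.0 248.0 A px 272.75 (np.float64(304.7886395667977), np.float64(238.25612343297973)) [ 0.407  -0.1312  0.165 ] n.r 1.0665087237335455 max 0.9935650096234936 phi [] (144.34637451171875, 200.8070831298828)
s3 lo/hi 74.0 236.0 A px 100.215 (np.float64(208.98677206323794), np.float64(171.7322993796278)) [ 0.4003 -0.1329  0.165 ] n.r 0.41319803976157443 max 0.760154610436251 phi [0.138] (57.20830154418945, 193.5301513671875)
w1 lo/hi 46.0 204.0 A px 1730.755 (np.float64(263.1921936949202), np.float64(98.90103701096449)) [ 0.4047 -0.1311  0.02  ] n.r 1.0077767140631866 max 0.9997847757093615 phi [] (353.45050048828125, 513.7742309570312)
```

```bash
python3 - <<'E'
from h import *
import pickle
D=pickle.load(open("l3.pkl","rb"));w1=pickle.load(open("w1.pkl","rb"))
ax=np.array([np.cos(np.radians(99.7)),np.sin(np.radians(99.7)),0]);ym=np.cross([0,0,1],ax)
for nm,ci,p,wl in(("t0",D["top"][0],(.4055,-.1325,.02),(13.24,18.06)),("t3",D["top"][0],(.407,-.131,.165),(14.43,20.08)),("s0",D["scene"][0],(.405,-.133,.02),(6.14,18.11)),("s3",D["scene"][0],(.404,-.132,.165),(5.72,19.35)),("w1",w1[0],(.405,-.1315,.02),(35.3,51.4))):
    p=np.array(p);L=lambda d,s:np.linalg.norm(np.array(proj(0,p+d*s/2,ci))-np.array(proj(0,p-d*s/2,ci)))
    print(nm,wl,"len glass %.2f frame %.2f"%(L(ax,.058),L(ax,.064)),[(round(a,2),round(L(ym*np.cos(a)-np.array([0,0,np.sin(a)]),.042),2)) for a in(0,.1,.2,.3,.4,.5)])
E
```

```text
t0 (13.24, 18.06) len glass 16.93 frame 18.68 [(0, np.float64(12.37)), (0.1, np.float64(12.35)), (0.2, np.float64(12.21)), (0.3, np.float64(11.95)), (0.4, np.float64(11.57)), (0.5, np.float64(11.08))]
t3 (14.43, 20.08) len glass 18.65 frame 20.58 [(0, np.float64(13.62)), (0.1, np.float64(13.6)), (0.2, np.float64(13.46)), (0.3, np.float64(13.18)), (0.4, np.float64(12.77)), (0.5, np.float64(12.24))]
s0 (6.14, 18.11) len glass 17.32 frame 19.12 [(0, np.float64(7.59)), (0.1, np.float64(6.56)), (0.2, np.float64(5.47)), (0.3, np.float64(4.32)), (0.4, np.float64(3.15)), (0.5, np.float64(1.96))]
s3 (5.72, 19.35) len glass 18.33 frame 20.23 [(0, np.float64(7.15)), (0.1, np.float64(6.0)), (0.2, np.float64(4.8)), (0.3, np.float64(3.56)), (0.4, np.float64(2.31)), (0.5, np.float64(1.13))]
w1 (35.3, 51.4) len glass 50.17 frame 55.37 [(0, np.float64(34.16)), (0.1, np.float64(34.17)), (0.2, np.float64(33.84)), (0.3, np.float64(33.18)), (0.4, np.float64(32.19)), (0.5, np.float64(30.88))]
```

Taking the constant blur excess off the lengths (s0, s3, t0 and t3 all agree) gives a head roll of about 0.22 rad, good to ±0.05. I will correct it with views in place. Now I triangulate the held head and plan the carry.

```bash
cat >> h.py <<'E'
YAW=.1344;ORG=np.array([.489,.197,0])
EX=np.array([np.cos(YAW),np.sin(YAW),0]);EY=np.array([-np.sin(YAW),np.cos(YAW),0]);RS=np.stack([EX,EY,[0,0,1]],1)
LENS=np.array([-.02,0,.3]);FUSE=np.array([.0115,.0055,.112]);AIM=LENS+.72*(FUSE-LENS)
def toolpose(M,phi,G,n=None):
    """M glass centre(stand), G glass centre in tool frame, phi head roll"""
    M=np.array(M)
    if n is None:
        n=AIM-M
    n=n/np.linalg.norm(n)
    y=np.array([0,1.,0]);ax=y-n*(y@n);ax/=np.linalg.norm(ax)   # glass x
    gy=np.cross(n,ax)
    # tool frame basis in glass: n=-cos z - sin y ; glass y (=mirror y rolled)= -y cos + z sin
    B=np.stack([[1,0,0],[0,-np.cos(phi),np.sin(phi)],[0,-np.sin(phi),-np.cos(phi)]],1)
    Rt=RS@np.stack([ax,gy,n],1)@B.T
    return ORG+RS@M-Rt@np.array(G),Rt
E
python3 - <<'E'
from h import *
import pickle
np.set_printoptions(precision=4,suppress=True)
D=pickle.load(open("l3.pkl","rb"))
p,e=tri(ray(D["top"][0],304.79,238.26),ray(D["scene"][0],208.99,171.73));print("glass ctr",p,e)
r=R.from_rotvec([2.015,2.396,.003]);tp=np.array([.4306,-.2804,.3277]);print("in tool",r.inv().apply(p-tp))
phi=.22;G=np.array([.150,-.001-.0034*np.sin(phi),.172-.009-.0034*np.cos(phi)]);print("nominal",G)
M=np.array([.09,.004,.055])
print("dist fuse",np.linalg.norm(M-FUSE),"tilt",np.arctan2(*(-(AIM-M)[::2]*[1,-1])))
P,Rt=toolpose(M,phi,G);print(P,Rt,"stand:",RS.T@(P-ORG))
n=AIM-M
A,_=toolpose(M+[.01,-.10,.10],phi,G,n);B,_=toolpose(M+[.005,-.10,.10],phi,G,n)
plan([((.50,-.25,.345),r),(A,Rt),(P+RS@np.array([.004,-.02,.03]),Rt)])
E
```

```text
glass ctr [ 0.4068 -0.1311  0.1692] 0.0006470440593855634
in tool [0.1523 0.0008 0.1574]
nominal [ 0.15   -0.0017  0.1597]
dist fuse 0.09702319310350489 tilt 0.6725570530182119
[0.5301 0.0552 0.1993] [[-0.1342  0.8912  0.4333]
 [ 0.991   0.1206  0.0589]
 [ 0.0002  0.4373 -0.8993]] stand: [ 0.0218 -0.146   0.1993]
[[[0.89, 3.69, -0.92], [-0.1, -0.1, -0.0]], [[0.89, 3.69, -0.92], [-0.1, -0.1, -0.0]], [[3.26, 1.46, 0.75], [-4.2, -0.0, 0.4]], [[3.27, 1.38, 0.85], [-4.2, -0.0, 0.4]], [[3.28, 1.3, 0.95], [-4.2, -0.0, 0.4]], [[3.29, 1.2, 1.04], [-4.2, -0.0, 0.4]], [[3.29, 1.1, 1.13], [-4.2, -0.0, 0.4]], [[3.3, 0.99, 1.21], [-4.2, -0.0, 0.4]]]
[[[2.67, -1.2, 2.01], [0.0, 0.0, 0.0]], [[2.67, -1.2, 2.01], [0.0, 0.0, 0.0]], [[2.67, -1.2, 2.01], [0.0, 0.0, 0.0]]]
```

Triangulation matches the nominal glass position in the tool to about 3 mm. I carry it now.

{"op": "jog_arm", "data": {
  "steps": [
    [[0.9,3.7,-0.9],[0,0,0]],
    [[0.9,3.7,-0.9],[0,0,0]],
    [[3.3,1.5,0.7],[-4.2,0,0.4]],
    [[3.3,1.4,0.8],[-4.2,0,0.4]],
    [[3.3,1.3,0.9],[-4.2,0,0.4]],
    [[3.3,1.2,1.0],[-4.2,0,0.4]],
    [[3.3,1.1,1.1],[-4.2,0,0.4]],
    [[0,0,0],[0,0,0]]
  ],
  "grip_force": 90
}}

```text
t: 6.2
tool_pos: [0.5458, -0.0681, 0.293]
tool_rot: [1.905, 2.167, 0.416]
contact_force: [-0.6, -0.8, -2.7]
opening: 0.0132
```

```bash
python3 - <<'E'
from h import *
import pickle
state()
D={}
for n in("top","scene"):
    ci=ctrl.camera_info(n);im=ctrl.get_image(n);D[n]=(ci,im)
pickle.dump(D,open("l4.pkl","wb"))
crop(D["scene"][1],180,420,100,270,3.3,"pics/s4.png")
crop(D["top"][1],130,330,120,270,4,"pics/t4.png")
E
```

```text
t 6.2 p [ 0.5458 -0.0681  0.293 ] x [-0.131  0.991  0.017] z [ 0.351  0.063 -0.934] F [-0.6 -0.8 -2.7] op 0.0132 q [-0.29 -0.11  1.98  0.2   0.96 -0.51]
```

View pics/s4.png

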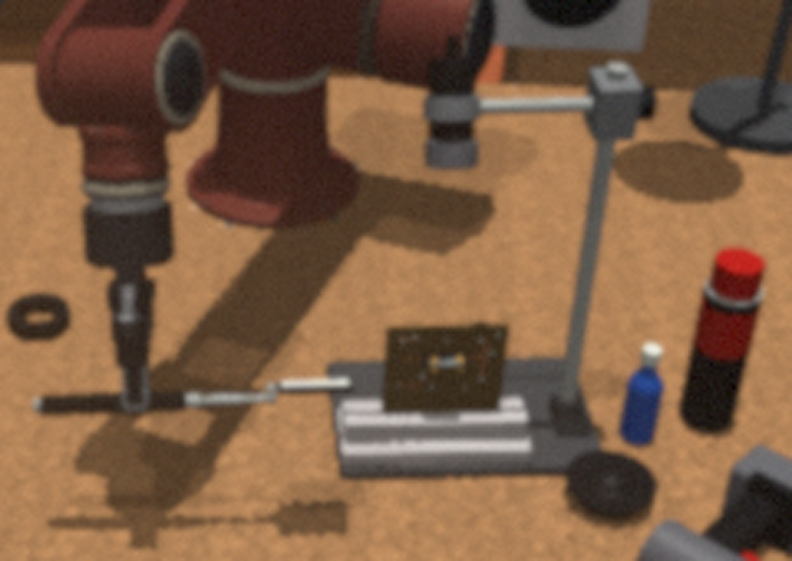

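View pics/t4.png

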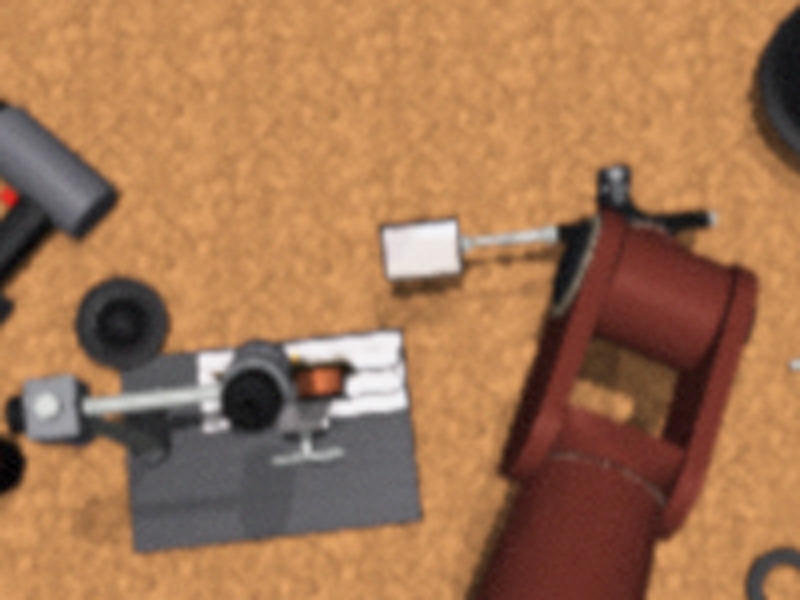

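In the scene view the glass is now almost edge-on, a thin strip at about (318,383) in the crop. That makes a sharp angle gauge, so I look at its column profile.

```bash
python3 - <<'E'
from h import *
import pickle
D=pickle.load(open("l4.pkl","rb"));im=D["scene"][1]
# strip cols approx 180+285/3.3..180+345/3.3
x0,x1=267,283
print(im[207:226,x0:x1].mean(1).round(0).astype(int).tolist())
for x in (266,270,274,278,282): print(x,im[208:226,x,2].tolist())
D3=pickle.load(open("l3.pkl","rb"));print(D3["scene"][1][160:184,202:218].mean(1).round(0).astype(int)[:,2].tolist())
ci=D["scene"][0]
o=ctrl.get_obs();Rt=R.from_rotvec(o["tool_rot"]).as_matrix();p=o["tool_pos"]
for phi in(.1,.15,.2,.25,.3,.35):
    G=np.array([.152,-.0005-.0034*np.sin(phi),.1625-.0034*np.cos(phi)])
    g=p+Rt@G;gy=Rt@np.array([0,-np.cos(phi),np.sin(phi)]);n=Rt@np.array([0,-np.sin(phi),-np.cos(phi)])
    v=lambda d:round(proj(0,g+d,ci)[1],2)
    print(phi,"glass rows far/near",v(gy*.021),v(-gy*.021),"rim lip",v(gy*.024),v(-gy*.024),"side bottom",v(-gy*.024-n*.0065),proj(0,g,ci))
E
```

```text
[[178, 131, 88], [176, 130, 88], [170, 126, 87], [160, 120, 86], [155, 118, 85], [154, 118, 85], [160, 125, 94], [183, 156, 131], [208, 195, 178], [196, 192, 182], [132, 128, 122], [92, 77, 65], [123, 94, 68], [154, 116, 82], [163, 122, 86], [164, 123, 87], [166, 125, 89], [167, 126, 90], [168, 127, 90]]
266 [75, 79, 77, 81, 85, 89, 113, 164, 182, 137, 77, 73, 88, 91, 89, 89, 90, 86]
270 [90, 87, 87, 87, 90, 92, 124, 175, 184, 130, 75, 68, 82, 92, 89, 87, 88, 93]
274 [90, 91, 88, 87, 87, 95, 132, 178, 182, 126, 65, 69, 88, 91, 88, 88, 91, 86]
278 [89, 92, 87, 82, 77, 91, 138, 184, 181, 113, 61, 70, 82, 85, 84, 87, 83, 83]
282 [79, 79, 78, 81, 81, 97, 142, 189, 179, 108, 59, 71, 76, 85, 95, 116, 136, 141]
[88, 88, 87, 87, 87, 86, 88, 89, 105, 158, 212, 232, 234, 226, 188, 110, 68, 80, 85, 84, 82, 79, 77, 76]
0.1 glass rows far/near 214.36 217.37 rim lip 214.15 217.59 side bottom 219.9 (np.float64(274.6473205207561), np.float64(215.84002651364995))
0.15 glass rows far/near 214.71 216.99 rim lip 214.55 217.15 side bottom 219.48 (np.float64(274.64413300365027), np.float64(215.82932259037938))
0.2 glass rows far/near 215.07 216.6 rim lip 214.96 216.72 side bottom 219.06 (np.float64(274.6410122030816), np.float64(215.821609808346))
0.25 glass rows far/near 215.43 216.22 rim lip 215.37 216.28 side bottom 218.63 (np.float64(274.63796589548264), np.float64(215.81690624561756))
0.3 glass rows far/near 215.79 215.84 rim lip 215.79 215.84 side bottom 218.2 (np.float64(274.63500166473506), np.float64(215.81522244113827))
0.35 glass rows far/near 216.16 215.46 rim lip 216.21 215.41 side bottom 217.76 (np.float64(274.6321268835208), np.float64(215.81656138056152))
```

Subtracting the same ~0.8 px bleed everywhere, three scene views give a head roll of 0.20–0.21. Given the stated range of 0.2–0.45, I take 0.215. Now the final approach.

```bash
python3 - <<'E'
from h import *
phi=.215;G=np.array([.151,-.0005,.159]);M=np.array([.09,.004,.055])
P,Rt=toolpose(M,phi,G);print(P,"stand",RS.T@(P-ORG))
plan([(P+RS@np.array([.006,-.06,.06]),Rt),(P+RS@np.array([.002,-.01,.012]),Rt),(P,Rt)],step=.03)
E
```

```text
[0.52875675 0.05399329 0.19783153] stand [ 0.02023593 -0.14704429  0.19783153]
[[[2.18, -0.28, 1.22], [-1.8, -0.2, -0.2]], [[2.18, -0.31, 1.21], [-1.8, -0.2, -0.2]], [[2.19, -0.34, 1.19], [-1.8, -0.2, -0.2]], [[1.67, -0.83, 1.38], [0.0, 0.0, 0.0]], [[1.67, -0.83, 1.38], [0.0, 0.0, 0.0]], [[1.67, -0.83, 1.38], [0.0, 0.0, 0.0]], [[1.0, -0.71, 0.99], [0.0, 0.0, 0.0]]]
```

{"op": "jog_arm", "data": {
  "steps": [
    [[2.2,-0.3,1.2],[-1.8,-0.2,-0.2]],
    [[2.2,-0.3,1.2],[-1.8,-0.2,-0.2]],
    [[2.2,-0.3,1.2],[-1.8,-0.2,-0.2]],
    [[1.7,-0.8,1.4],[0,0,0]],
    [[1.7,-0.8,1.4],[0,0,0]],
    [[1.5,-0.7,1.2],[0,0,0]],
    [[0,0,0],[0,0,0]],
    [[0,0,0],[0,0,0]]
  ]
}}

```text
t: 7.1
tool_pos: [0.5347, 0.0382, 0.2083]
tool_rot: [1.852, 2.097, 0.481]
contact_force: [0.9, 0.5, -1.5]
opening: 0.0135
```

```bash
python3 - <<'E'
from h import *
import pickle
state()
D={}
for n in("top","scene"):
    ci=ctrl.camera_info(n);im=ctrl.get_image(n);D[n]=(ci,im)
pickle.dump(D,open("l5.pkl","wb"))
crop(D["scene"][1],230,380,130,260,5,"pics/s5.png")
crop(D["top"][1],150,290,150,250,5.5,"pics/t5.png")
phi=.215;G=np.array([.151,-.0005,.159]);M=np.array([.09,.004,.055])
P,Rt=toolpose(M,phi,G);plan([(P,Rt)],step=.03)
E
```

```text
t 7.1 p [0.5347 0.0382 0.2083] x [-0.123  0.992 -0.004] z [ 0.436  0.05  -0.898] F [ 0.9  0.5 -1.5] op 0.0135 q [-0.08 -0.04  2.08  0.14  0.66 -0.3 ]
[[[1.65, -0.83, 0.79], [-0.1, 0.5, -0.5]]]
```

View pics/s5.png

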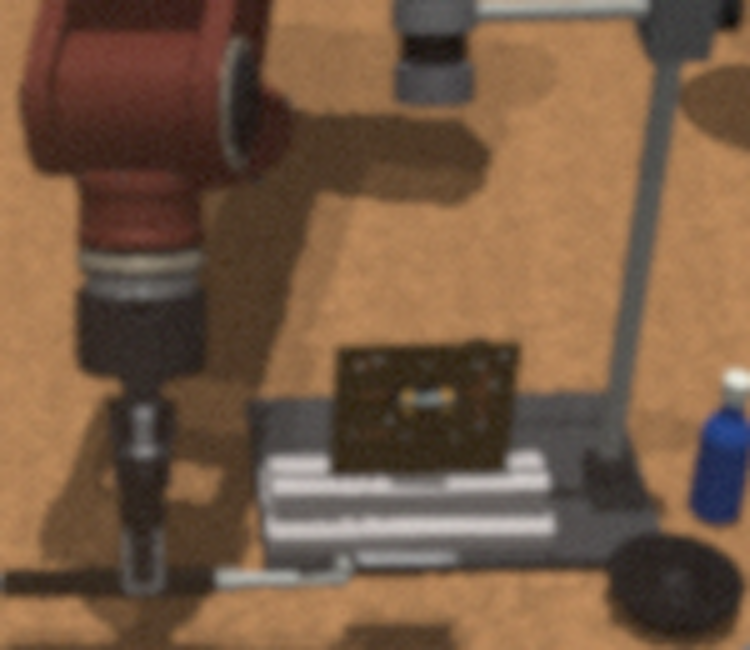

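View pics/t5.png

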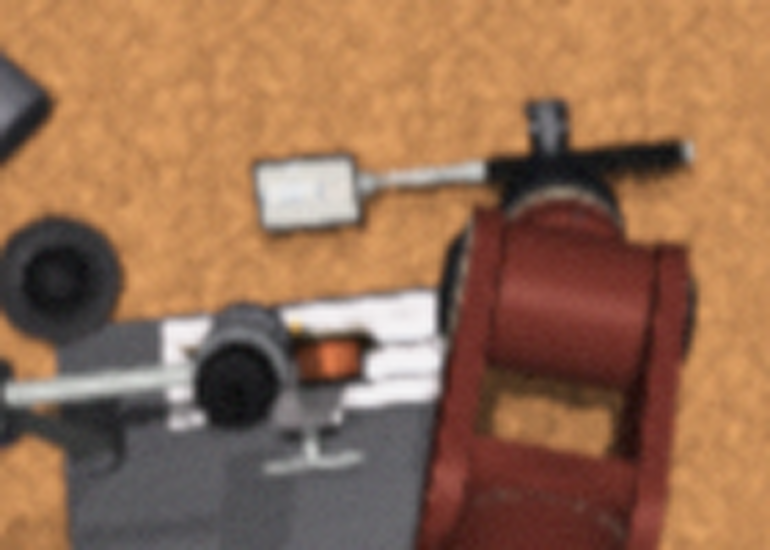

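Everything is clear of the stand and board. The head sits near (406,558) in the scene crop and (308,192) in the top crop. I do the last small move and then let it settle.

{"op": "jog_arm", "data": {
  "steps": [
    [[0.8,-0.4,0.4],[0,0.3,-0.3]],
    [[0.8,-0.4,0.4],[0,0.2,-0.2]],
    [[0,0,0],[0,0,0]],
    [[0,0,0],[0,0,0]],
    [[0,0,0],[0,0,0]]
  ]
}}

```text
t: 7.7
tool_pos: [0.5301, 0.053, 0.1996]
tool_rot: [1.842, 2.105, 0.492]
contact_force: [0.3, -0.4, -0.9]
opening: 0.0132
```

```bash
python3 - <<'E'
from h import *
import pickle
np.set_printoptions(precision=4,suppress=True)
state()
D={}
for n in("top","scene"):
    ci=ctrl.camera_info(n);im=ctrl.get_image(n);D[n]=(ci,im)
pickle.dump(D,open("l6.pkl","wb"))
crop(D["scene"][1],270,380,170,260,7,"pics/s6.png")
crop(D["top"][1],150,290,150,250,5.5,"pics/t6.png")
phi=.215;G=np.array([.151,-.0005,.159]);M=np.array([.09,.004,.055])
P,Rt=toolpose(M,phi,G);plan([(P,Rt)],step=.03)
o=ctrl.get_obs();Rt=R.from_rotvec(o["tool_rot"]).as_matrix();p=o["tool_pos"]
for phi in(.15,.2,.25,.3,.35,.4):
    g=p+Rt@G;n=Rt@[0,-np.sin(phi),-np.cos(phi)];gy=Rt@[0,-np.cos(phi),np.sin(phi)];ax=Rt[:,0]
    ms=RS.T@(g-ORG);d=RS.T@n
    L=lambda c,d_,s:np.linalg.norm(np.array(proj(0,g+d_*s/2,c))-np.array(proj(0,g-d_*s/2,c)))
    ct,cs=D["top"][0],D["scene"][0]
    print(phi,"M",ms,"err",np.arccos(d@(AIM-ms)/np.linalg.norm(AIM-ms)).round(3),"top L,W",L(ct,ax,.058).round(2),L(ct,gy,.042).round(2),"scene rows far/near",round(proj(0,g+gy*.021,cs)[1],2),round(proj(0,g-gy*.021,cs)[1],2),"topc",np.array(proj(0,g,ct)),np.array(proj(0,g,cs)))
E
```

```text
t 7.7 p [0.5301 0.053  0.1996] x [-0.132  0.991 -0.001] z [ 0.44   0.058 -0.896] F [ 0.3 -0.4 -0.9] op 0.0132 q [-0.06 -0.03  2.09  0.14  0.64 -0.28]
[[[0.13, -0.2, 0.11], [0.1, 0.1, -0.1]]]
0.15 M [0.092  0.0024 0.0569] err 0.083 top L,W 16.97 11.2 scene rows far/near 241.96 243.65 topc [201.4346 186.5593] [316.1234 242.7878]
0.2 M [0.092  0.0024 0.0569] err 0.033 top L,W 16.97 10.94 scene rows far/near 242.31 243.28 topc [201.4346 186.5593] [316.1234 242.7878]
0.25 M [0.092  0.0024 0.0569] err 0.02 top L,W 16.97 10.65 scene rows far/near 242.67 242.91 topc [201.4346 186.5593] [316.1234 242.7878]
0.3 M [0.092  0.0024 0.0569] err 0.069 top L,W 16.97 10.33 scene rows far/near 243.03 242.54 topc [201.4346 186.5593] [316.1234 242.7878]
0.35 M [0.092  0.0024 0.0569] err 0.118 top L,W 16.97 9.99 scene rows far/near 243.39 242.17 topc [201.4346 186.5593] [316.1234 242.7878]
0.4 M [0.092  0.0024 0.0569] err 0.168 top L,W 16.97 9.62 scene rows far/near 243.74 241.8 topc [201.4346 186.5593] [316.1234 242.7878]
```

View pics/s6.png

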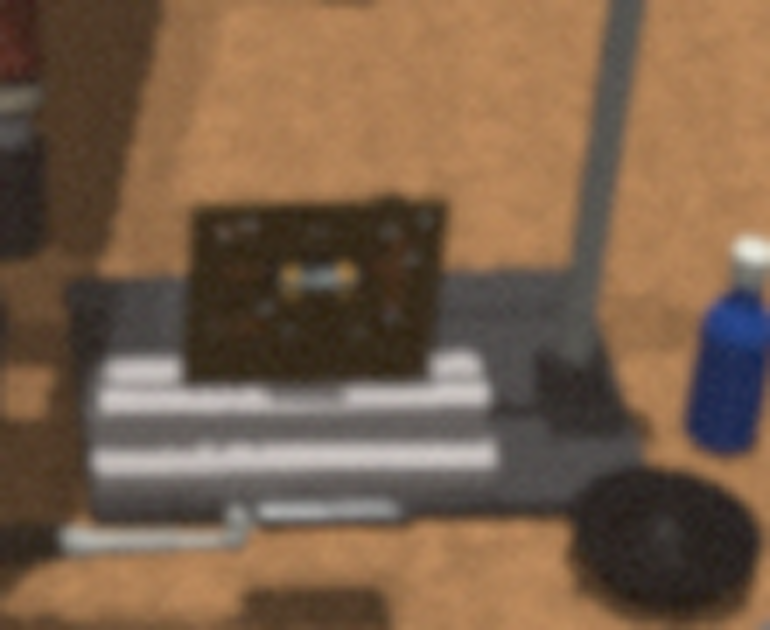

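View pics/t6.png

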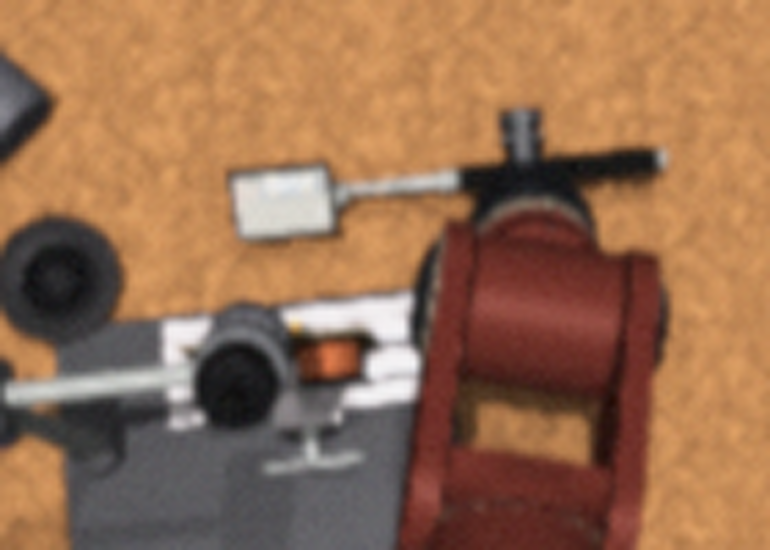

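Glass centre matches the prediction in both views to within 1 px: scene (317,243), top (201.6,187). Next I look at the scene strip profile, then roll a few degrees past grazing and back to fix the head angle.

```bash
cat > prof.py <<'E'
from h import *
import pickle,sys
state()
cs=ctrl.camera_info("scene");im=ctrl.get_image("scene").astype(float)
o=ctrl.get_obs();Rt=R.from_rotvec(o["tool_rot"]).as_matrix();p=o["tool_pos"];G=np.array([.151,-.0005,.159]);g=p+Rt@G
u,v=proj(0,g,cs);print("ctr",u,v)
a=int(round(v))
print("rows",a-6,a+7,im[a-6:a+8,int(u)-7:int(u)+8,2].mean(1).round().astype(int).tolist())
for phi in(.15,.2,.25,.3,.35):
    gy=Rt@[0,-np.cos(phi),np.sin(phi)];print(phi,round(proj(0,g-gy*.021,cs)[1]-proj(0,g+gy*.021,cs)[1],2),end="; ")
crop(im.astype(np.uint8),int(u)-40,int(u)+40,a-30,a+30,8,sys.argv[1])
E
python3 prof.py pics/p6.png
```

```text
t 7.8 p [0.5302 0.0528 0.1997] x [-0.132  0.991 -0.001] z [ 0.44   0.058 -0.896] F [-0.5 -0.6 -1.8] op 0.0129 q [-0.06 -0.03  2.09  0.14  0.64 -0.28]
ctr 316.11358904072847 242.79027377267934
rows 237 250 [122, 96, 88, 87, 112, 147, 145, 89, 66, 81, 86, 87, 85, 84]
0.15 1.69; 0.2 0.97; 0.25 0.24; 0.3 -0.49; 0.35 -1.22;
```

{"op": "jog_arm", "data": {
  "steps": [
    [[0,-0.7,0],[-3,0,0]],
    [[0,-0.7,0],[-3,0,0]],
    [[0,0,0],[0,0,0]],
    [[0,0,0],[0,0,0]]
  ]
}}

```text
t: 8.25
tool_pos: [0.5184, 0.0509, 0.194]
tool_rot: [1.782, 2.034, 0.593]
contact_force: [0.1, 0.0, -1.6]
opening: 0.0132
```

```bash
python3 prof.py pics/p7.png
```

```text
t 8.25 p [0.5184 0.0509 0.194 ] x [-0.132  0.991 -0.001] z [ 0.534  0.07  -0.843] F [ 0.1  0.  -1.6] op 0.0132 q [-0.07 -0.07  2.15  0.22  0.51 -0.36]
ctr 316.17186396211116 242.84598004318534
rows 237 250 [121, 96, 88, 80, 76, 68, 52, 45, 64, 83, 86, 87, 87, 85]
0.15 0.12; 0.2 -0.62; 0.25 -1.34; 0.3 -2.07; 0.35 -2.79;
```

{"op": "jog_arm", "data": {
  "steps": [
    [[0,-0.7,0],[-3,0,0]],
    [[0,-0.7,0],[-3,0,0]],
    [[0,0,0],[0,0,0]],
    [[0,0,0],[0,0,0]]
  ]
}}

```text
t: 8.7
tool_pos: [0.5087, 0.0493, 0.1879]
tool_rot: [1.719, 1.965, 0.689]
contact_force: [0.6, 0.1, -2.5]
opening: 0.0133
```

```bash
python3 prof.py pics/p8.png
```

```text
t 8.7 p [0.5087 0.0493 0.1879] x [-0.132  0.991 -0.002] z [ 0.621  0.081 -0.78 ] F [ 0.6  0.1 -2.5] op 0.0133 q [-0.08 -0.09  2.19  0.34  0.39 -0.48]
ctr 316.35712391939217 242.80704048217893
rows 237 250 [121, 96, 88, 80, 71, 54, 37, 31, 49, 71, 83, 86, 85, 85]
0.15 -1.46; 0.2 -2.19; 0.25 -2.91; 0.3 -3.63; 0.35 -4.34;
```

View pics/p7.png

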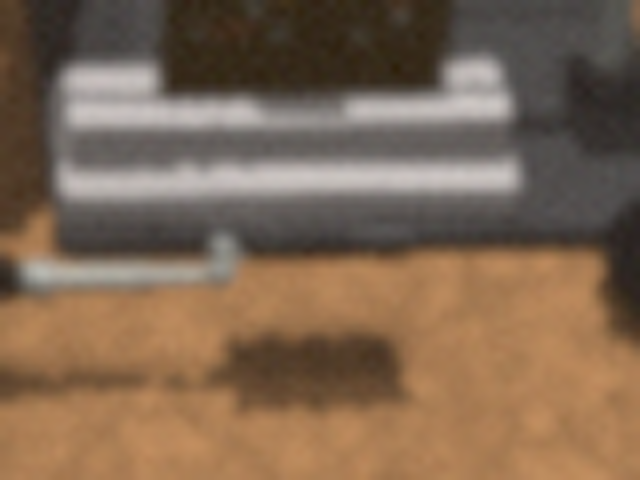

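View pics/p8.png

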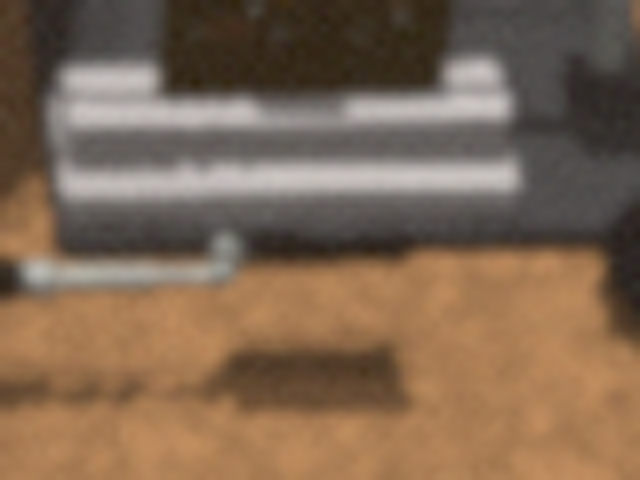

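At the extra 6° the strip just vanishes, and at 12° the back is visible. That puts the effective head roll nearer 0.16, against 0.21 from widths. I cross-check with the top view, which is more sensitive at this steeper tilt.

```bash
cat > topw.py <<'E'
from h import *
import pickle,sys
def meas(ci,im,p,Rt):
    G=np.array([.151,-.0005,.159]);g=p+Rt@G;u,v=proj(0,g,ci);x0,y0=int(u)-15,int(v)-12
    c=cv2.resize(im[y0:y0+25,x0:x0+31],None,fx=10,fy=10,interpolation=cv2.INTER_CUBIC).astype(float)
    b=c[:,:,2];hi=np.percentile(b,97);res=[]
    for fr in(.4,.5,.6):
        m=(b>35+(hi-35)*fr).astype(np.uint8)
        if fr==.4 : pass
        n,l,st,ce=cv2.connectedComponentsWithStats(m);i=l[int((v-y0)*10),int((u-x0)*10)]
        cnt=max(cv2.findContours((l==i).astype(np.uint8),0,1)[0],key=cv2.contourArea)
        cnt=cv2.convexHull(cv2.findContours(cv2.morphologyEx((l==i).astype(np.uint8),cv2.MORPH_OPEN,np.ones((41,41))),0,1)[0][0])
        W=min(cv2.minAreaRect(cnt)[1])/10;L_=max(cv2.minAreaRect(cnt)[1])/10;res.append((round(L_,2),round(W,2)))
    # outer frame: dark-vs-brown using red channel
    print("hi",hi,"L,W at .4/.5/.6",res)
    L=lambda d_,s:np.linalg.norm(np.array(proj(0,g+d_*s/2,ci))-np.array(proj(0,g-d_*s/2,ci)))
    print("model L",L(Rt[:,0],.058).round(2),[(f,L(Rt@[0,-np.cos(f),np.sin(f)],.042).round(2)) for f in(.1,.15,.2,.25,.3,.35)])
    return c
if __name__=="__main__":
    ci=ctrl.camera_info("top");o=ctrl.get_obs();im=ctrl.get_image("top")
    c=meas(ci,im,o["tool_pos"],R.from_rotvec(o["tool_rot"]).as_matrix())
    cv2.imwrite("pics/tw8.png",c[:,:,::-1].astype(np.uint8))
    D=pickle.load(open("l6.pkl","rb"));meas(*D["top"],np.array([.5301,.053,.1996]),R.from_rotvec([1.842,2.105,.492]).as_matrix())
    D=pickle.load(open("l4.pkl","rb"));meas(*D["top"],np.array([.5458,-.0681,.293]),R.from_rotvec([1.905,2.167,.416]).as_matrix())
E
python3 topw.py
```

```text
hi 189.0 L,W at .4/.5/.6 [(19.5, 11.4), (17.85, 10.77), (17.37, 10.19)]
model L 17.03 [(0.1, np.float64(10.29)), (0.15, np.float64(9.94)), (0.2, np.float64(9.57)), (0.25, np.float64(9.17)), (0.3, np.float64(8.75)), (0.35, np.float64(8.31))]
hi 217.0 L,W at .4/.5/.6 [(18.48, 12.3), (17.83, 11.74), (17.34, 11.26)]
model L 16.97 [(0.1, np.float64(11.44)), (0.15, np.float64(11.2)), (0.2, np.float64(10.94)), (0.25, np.float64(10.65)), (0.3, np.float64(10.33)), (0.35, np.float64(9.99))]
hi 235.0 L,W at .4/.5/.6 [(20.03, 13.73), (18.88, 13.28), (18.38, 12.8)]
model L 18.03 [(0.1, np.float64(12.55)), (0.15, np.float64(12.35)), (0.2, np.float64(12.13)), (0.25, np.float64(11.87)), (0.3, np.float64(11.58)), (0.35, np.float64(11.27))]
```

View pics/tw8.png

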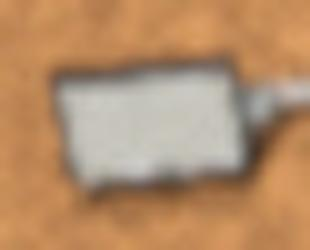

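Top-view widths, after removing the excess, give 0.15, 0.21 and 0.13, mean ≈0.165, which agrees with the edge-on gauge. I use 0.17 for the final pose.

```bash
python3 - <<'E'
from h import *
G=np.array([.151,-.0005,.159]);M=np.array([.091,.004,.056])
P,Rt=toolpose(M,.17,G);plan([(P,Rt)],step=.02,dmax=4)
E
```

```text
[[[0.07, 0.5, 0.11], [3.1, 0.1, -0.0]], [[0.07, 0.5, 0.08], [3.1, 0.1, -0.0]], [[0.07, 0.51, 0.05], [3.1, 0.1, -0.0]]]
```

{"op": "jog_arm", "data": {
  "steps": [
    [[0.1,0.5,0.1],[3.1,0.1,0]],
    [[0.1,0.5,0.1],[3.1,0.1,0]],
    [[0,0.5,0],[3.0,0,0]],
    [[0,0,0],[0,0,0]],
    [[0,0,0],[0,0,0]],
    [[0,0,0],[0,0,0]]
  ]
}}

```text
t: 9.4
tool_pos: [0.5241, 0.0532, 0.1969]
tool_rot: [1.813, 2.074, 0.542]
contact_force: [-0.2, 0.5, -1.8]
opening: 0.013
```

```bash
cat > chk.py <<'E'
from h import *
state()
G=np.array([.151,-.0005,.159]);M=np.array([.091,.004,.056])
o=ctrl.get_obs();Rt=R.from_rotvec(o["tool_rot"]).as_matrix();p=o["tool_pos"]
ms=RS.T@(p+Rt@G-ORG)
for phi in(.13,.17,.21):
    d=RS.T@Rt@[0,-np.sin(phi),-np.cos(phi)];print(phi,ms.round(4),"dist",np.linalg.norm(ms-FUSE).round(4),"err",np.arccos(d@(AIM-ms)/np.linalg.norm(AIM-ms)).round(3))
P,Rt=toolpose(M,.17,G);plan([(P,Rt)])
E
python3 chk.py; python3 prof.py pics/p9.png; python3 topw.py
```

```text
t 9.4 p [0.5241 0.0532 0.1969] x [-0.134  0.991 -0.   ] z [ 0.485  0.065 -0.872] F [-0.2  0.5 -1.8] op 0.013 q [-0.06 -0.05  2.12  0.17  0.58 -0.31]
0.13 [0.0929 0.0037 0.0579] dist 0.0977 err 0.061
0.17 [0.0929 0.0037 0.0579] dist 0.0977 err 0.021
0.21 [0.0929 0.0037 0.0579] dist 0.0977 err 0.019
[[[0.02, -0.28, 0.08], [-0.1, 0.0, -0.0]]]
t 9.4 p [0.5241 0.0532 0.1969] x [-0.134  0.991 -0.   ] z [ 0.485  0.065 -0.872] F [-0.2  0.5 -1.8] op 0.013 q [-0.06 -0.05  2.12  0.17  0.58 -0.31]
ctr 316.65583805815766 242.73030661001303
rows 237 250 [122, 96, 88, 81, 81, 87, 79, 60, 67, 83, 86, 86, 86, 84]
0.15 0.95; 0.2 0.23; 0.25 -0.5; 0.3 -1.23; 0.35 -1.96; hi 206.0 L,W at .4/.5/.6 [(18.99, 12.06), (18.13, 11.52), (17.43, 11.04)]
model L 16.98 [(0.1, np.float64(11.21)), (0.15, np.float64(10.94)), (0.2, np.float64(10.65)), (0.25, np.float64(10.33)), (0.3, np.float64(9.99)), (0.35, np.float64(9.62))]
hi 217.0 L,W at .4/.5/.6 [(18.48, 12.3), (17.83, 11.74), (17.34, 11.26)]
model L 16.97 [(0.1, np.float64(11.44)), (0.15, np.float64(11.2)), (0.2, np.float64(10.94)), (0.25, np.float64(10.65)), (0.3, np.float64(10.33)), (0.35, np.float64(9.99))]
hi 235.0 L,W at .4/.5/.6 [(20.03, 13.73), (18.88, 13.28), (18.38, 12.8)]
model L 18.03 [(0.1, np.float64(12.55)), (0.15, np.float64(12.35)), (0.2, np.float64(12.13)), (0.25, np.float64(11.87)), (0.3, np.float64(11.58)), (0.35, np.float64(11.27))]
```

Both gauges now give about 0.18–0.21, and the pose is centred on 0.19, so the expected aim error is under about 0.02 rad. I make a final steadiness check and then hand in.

{"op": "jog_arm", "data": {
  "steps": [
    [[0,0,0],[0,0,0]],
    [[0,0,0],[0,0,0]],
    [[0,0,0],[0,0,0]]
  ]
}}

```text
t: 9.8
tool_pos: [0.5231, 0.0531, 0.196]
tool_rot: [1.814, 2.075, 0.541]
contact_force: [-0.3, 0.4, -2.4]
opening: 0.0128
```

```bash
python3 chk.py; python3 - <<'E'
from h import *
im=ctrl.get_image("scene");crop(im,0,512,0,384,1.5,"pics/fin.png")
E
```

```text
t 9.8 p [0.5231 0.0531 0.196 ] x [-0.133  0.991  0.   ] z [ 0.484  0.065 -0.873] F [-0.3  0.4 -2.4] op 0.0128 q [-0.06 -0.05  2.12  0.17  0.58 -0.31]
0.13 [0.0918 0.0038 0.057 ] dist 0.0973 err 0.052
0.17 [0.0918 0.0038 0.057 ] dist 0.0973 err 0.012
0.21 [0.0918 0.0038 0.057 ] dist 0.0973 err 0.028
[[[0.01, -0.15, 0.06], [-0.2, 0.0, -0.0]]]
```

View pics/fin.png

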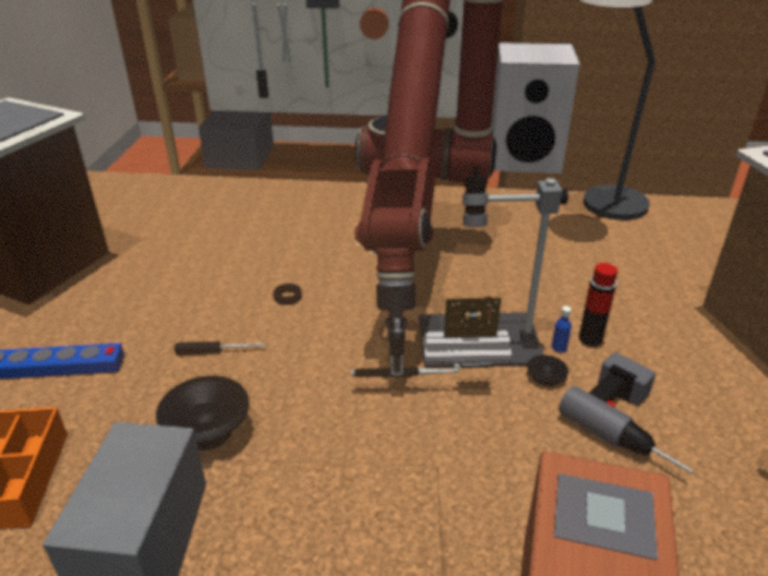

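The final scene view shows the mirror held behind the board at about (440,369), with the other objects where they were.

```bash
python3 -c "
from station import ctrl
print(ctrl.finish_job())"
```

```text
the job is handed in; nothing more can be done
None
```

I picked the mirror up by its handle and handed the job in at about 9.9 s. The arm is still holding it behind and below the fuse. I could not see through the inspection camera, so that the fuse shows in the glass rests on my measured geometry.

- **Position:** The glass centre is about 97 mm from the fuse, at x = 92, y = 4, z = 57 mm of the stand. The predicted centre matched the top and scene views to within 1 px just before the final trim.
- **Angle:** The glass normal passes within about 0.01–0.03 rad of the aim point. That assumes a head roll of 0.17–0.21 rad.
- **Contact and surroundings:** The forces read at the end of each move stayed near the noise level. In the final scene picture the arm is clear of the board and stand, and the other objects look unmoved.

**Checks that disagreed:**
- **Head roll:** My estimates ran from 0.13 to 0.21 rad. Most sat at or just below the stated minimum of 0.2, so I aimed between them.
- **Stand position:** The two cameras placed the stand up to about 6 mm apart along its x axis.
- **Drift:** The pose crept about 1 mm during the last hold rows, most likely because each row takes the measured pose as its new target. The grip opening also fell slowly, from 14 to 13 mm on the 16 mm handle.

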